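# Set up the weighing station for a herb sample

### The job

Set up the weighing station for the next sample: stand the porcelain crucible in the middle of the balance pan and put its lid squarely on top of it, so that the mouth is covered all round. In the three-compartment spill tray, stand the green-capped sample jar in the end compartment next to the balance, the red-capped amber bottle in the compartment at the other end, and the blue-capped amber bottle between them. Set everything down upright without dropping it, and leave the yellow-capped bottle, the beaker and the mortar where they are.

Things in the scene. Friction and masses are not known exactly. Their poses are not given: they have to be found in the camera images.
- crucible: White porcelain crucible, open at the top, loose on the bench, upright, 45 mm tall, empty. Outside 50 mm across with straight sides from 24 mm height to the rim, narrowing below to a 32 mm foot; mouth 43 mm across. About 0.07 kg. Origin at the centre of its underside, z up along its axis.
- lid: White porcelain lid of the crucible: flat round disc 59 mm across and 5 mm thick with a knob on top, 12 mm across at its root, 15 mm across from 13 mm height to its slightly domed end at 23 mm. Flat underneath: nothing locates it on the crucible but where it is put. Loose, starts lying on the bench knob up. About 0.035 kg. Origin at the centre of its underside, z up through the knob.
- jar: Sample jar: white plastic jar with a paper label and a green screw cap. Loose, upright, 78 mm tall; body 56 mm across up to 54 mm, cap 52 mm across from 56 to 78 mm. About 0.12 kg. Origin at the centre of its underside, z up along its axis.
- bottle_blue: Closed amber-brown glass reagent bottle, white paper label, blue screw cap. Loose, upright, 112 mm tall; body 52 mm across up to 70 mm, sloping shoulder from 70 to 86 mm, cap 38 mm across from 88 mm to the top at 112 mm. About 0.2 kg. Origin at the centre of its underside, z up along its axis.
- bottle_red: Closed amber-brown glass reagent bottle, white paper label, red screw cap. Loose, upright, 112 mm tall; body 52 mm across up to 70 mm, sloping shoulder from 70 to 86 mm, cap 38 mm across from 88 mm to the top at 112 mm. About 0.2 kg. Origin at the centre of its underside, z up along its axis.
- balance: Small white laboratory balance, fixed, 146 mm wide and 190 mm long, with a round steel pan 110 mm across, the pan's flat top 55 mm above the bench (it does not move), the display ledge 42 mm high on the side away from the robot. It stands to the left or the right of the tray. Origin on the bench under the centre of the pan; z up, x towards the display; the housing reaches from x = -65 to +125 mm.
- tray: White plastic spill tray, fixed, 258 mm long, 86 mm wide, walls 24 mm high and 4 mm thick, floor 4 mm thick, split by two cross walls as high as the rim into three equal compartments in a row, each 78 mm (across) by about 81 mm (along the row) inside. Origin on the bench under the centre of the tray, which is the centre of the middle compartment; y along its length, z up; the end compartments are centred at y = +84.7 mm and y = -84.7 mm.
- bottle_yellow: Closed amber-brown glass reagent bottle, white paper label, yellow screw cap. Loose, upright, 112 mm tall; body 52 mm across up to 70 mm, sloping shoulder from 70 to 86 mm, cap 38 mm across from 88 mm to the top at 112 mm. About 0.2 kg. Origin at the centre of its underside, z up along its axis. Not needed: a bystander among the things to be moved.
- beaker: Empty clear glass beaker, 70 mm across, 95 mm tall, on the far side of the work. A bystander. Origin at the centre of its underside.
- mortar: White porcelain mortar with its pestle leaning in it, 108 mm across, 64 mm tall (pestle end about 100 mm), out to the robot's left. A bystander. Origin at the centre of its underside.
Things that resemble listed ones, but are neither listed nor needed, are in the scene too. Leave any black or turquoise look-alike of the lid alone. There is more than one size of the balance; the job needs the larger.

How it is judged:
At the end, for the whole second after the job is handed in: Crucible on the pan within 15 mm of its centre; lid flat on it within 8 mm of its axis; in the tray, counted from the balance, jar, blue cap, red cap, one per compartment, each on the floor within 15 mm of its centre each way; all upright within 0.1 rad, released, at rest (horizontal distance between crucible and balance below 0.015 m and z of crucible in the frame of balance between 0.051 and 0.059 m and horizontal distance between lid and crucible below 0.008 m and z of lid in the frame of crucible between 0.041 and 0.049 m and ((y of balance in the frame of tray above 0 m and x of jar in the frame of tray between -0.015 and 0.015 m and y of jar in the frame of tray between 0.0697 and 0.0997 m and z of jar in the frame of tray between -0.001 and 0.009 m and x of bottle_blue in the frame of tray between -0.015 and 0.015 m and y of bottle_blue in the frame of tray between -0.015 and 0.015 m and z of bottle_blue in the frame of tray between -0.001 and 0.009 m and x of bottle_red in the frame of tray between -0.015 and 0.015 m and y of bottle_red in the frame of tray between -0.0997 and -0.0697 m and z of bottle_red in the frame of tray between -0.001 and 0.009 m) or (y of balance in the frame of tray below 0 m and x of jar in the frame of tray between -0.015 and 0.015 m and y of jar in the frame of tray between -0.0997 and -0.0697 m and z of jar in the frame of tray between -0.001 and 0.009 m and x of bottle_blue in the frame of tray between -0.015 and 0.015 m and y of bottle_blue in the frame of tray between -0.015 and 0.015 m and z of bottle_blue in the frame of tray between -0.001 and 0.009 m and x of bottle_red in the frame of tray between -0.015 and 0.015 m and y of bottle_red in the frame of tray between 0.0697 and 0.0997 m and z of bottle_red in the frame of tray between -0.001 and 0.009 m)) and angle between each of crucible, lid, jar, bottle_blue, bottle_red's own z axis and vertical below 0.1 rad and linear speed of each of crucible, lid, jar, bottle_blue, bottle_red below 0.02 m/s and angular speed of each of crucible, lid, jar, bottle_blue, bottle_red below 0.2 rad/s); the robot touches nothing.
It fails at once if the yellow-capped bottle, the beaker or the mortar is moved by more than 20 mm (distance of any of bottle_yellow, beaker, mortar from where it was at the start of the episode above 0.02 m).
It fails at once if one of the things is dropped: it moves faster than 0.7 m/s (a fall of about 25 mm) while no finger touches it ((linear speed of crucible above 0.7 m/s and contact force between the fingers and crucible below 0.02 N) or (linear speed of lid above 0.7 m/s and contact force between the fingers and lid below 0.02 N) or (linear speed of jar above 0.7 m/s and contact force between the fingers and jar below 0.02 N) or (linear speed of bottle_blue above 0.7 m/s and contact force between the fingers and bottle_blue below 0.02 N) or (linear speed of bottle_red above 0.7 m/s and contact force between the fingers and bottle_red below 0.02 N)).
It also fails if it takes over 120 s, if anything falls off the work surface, if the arm or the gripper's body presses on something with over 40 N, if the wrist force passes 120 N, or if a joint passes its speed limit or range.

### The arm

A 7-joint arm with a two-finger parallel gripper is mounted at the origin on the work surface. World frame = base frame: x ahead of the robot, y to its left, z up, the work surface at z = 0. Lengths are in m, angles in rad, forces in N, time in s.
With the tool pointing down it reaches from about 0.425 to 0.925 m from the base axis. Payload 6.8 kg.
Tool frame: the origin (TCP) lies on the centre line of the jaws, within the pads' length; the fingertips stand 14 mm ahead of it and the grasp point (between the pads) lies 5 mm behind it (bot.finger_overhang is the distance from the TCP to the fingertips, in m); z points along the fingers, y is the line along which they close (so a half turn about z gives the same grasp; the last joint's range is limited). The gripper opens to 85 mm and grips with 20 to 120 N. Pads are 22 mm wide; open, the fingers measure 114 mm over their backs; the gripper's body (76 mm by 85 mm) begins 54 mm behind the grasp point. The pads swing forward as they close: fully open they stand 13 mm farther back than shut.
Start: joints at [1.065, 0.477, 0.022, 1.555, -0.011, 1.109, -0.083], TCP at [0.261, -0.622, 0.245] pointing down, gripper open.
Joint ranges: [-2.96, 2.96], [-0.34, 2.1], [-1.41, 1.46], [0.24, 2.44], [-1.37, 4.51], [0.17, 1.92], [-2.96, 2.96]. Speed limits (rad/s): [2.39, 2.39, 3.14, 3.14, 3.14, 3.14, 3.14].

### API

Orientations are given as a unit quaternion [w, x, y, z].
In Python, from station import bot gives the robot as it stands.
- The arm moves only by the shell command python3 -m inch 'ROWS' [OPENING] [FORCE]. ROWS is JSON, a list of rows, each a list of 4 numbers: the shift along the tool's x, y, z in m, then the turn about the tool's z in degrees. A call has 1 to 12 rows; each row shifts and turns the commanded pose from where the row before left it, along the tool's axes as they then stand; what a row does not reach is not made up. A row lasts 1/10 s, in which the tool goes at most 50 mm and 8.59 degrees, less where a joint would pass 70% of its speed; a pose out of reach is approached as far as the arm can. A call is refused whole if a number of a shift passes 0.05 or a number of a turn 8.59, either way. A call with a gripper value outside its range is refused whole. OPENING is the finger opening in m, from 0 to 0.0854, set as the call begins (- or left out, the last holds). The fingers move at their own pace and stop on an object; FORCE is the grip in N (left out, the last holds). Time passes only in rows, so rows that do not move let the fingers close. It gives the time, the measured TCP pose, the force, the opening and the grip force at its end, in the units of the state.
- bot.get_obs(): the state, without advancing time (a new reading comes with each control period).
- bot.read_camera(name): name is "scene" or "top"; returns a dict with "color" (400x640x3 uint8, red, green, blue), "mtx" (3x3 intrinsics, pixels), "world_from_camera" (4x4, takes a point from camera to world coordinates). Camera axes: x right, y up, looking along -z (the intrinsics and any distortion apply to the point x, -y, -z); pixel columns grow to the right and rows downward; lengths in m; the calibration is good to about 2 mm. A picture is of the moment at which its call begins. There is no depth.
- bot.hand_in(): hands the job in; it is judged then, once.
The state is a dict: "t": time; "q": joint angles; "joint_vel": joint speeds; "joint_torque": joint torques, N m; "eef_pos": TCP position; "tool_rot": TCP orientation; "contact_force": force on the tool from outside, world axes, zero at the start; "torque": the same for the moment, N m; "gripper_width": opening from 0.0 (shut) to 1.0 (fully open); "grasp_force": force on a finger pad.
Only numpy, scipy, OpenCV 4.12 (cv2) and the standard library are available. Lean on these libraries where they do the work, as an engineer would, in place of code of your own. Each camera call takes 0.05 s, during which the arm holds its last target. There are 200 camera calls.

## Working session

There is one attempt and no reset: what is moved stays moved. The work goes in short steps, Python scripts to look and compute and a shell command to move; the robot and the scene stay as the last step left them, time stands still between calls to the robot, and variables do not carry over. Pictures are saved under pics/ and viewed, at most 14 in all, crops included, and the job is handed in when it is done.

```bash
ls; mkdir -p pics; python3 - <<'E'
from station import bot
import cv2
for n in("scene","top"):
    r=bot.read_camera(n); cv2.imwrite(f"pics/{n}0.png",r["color"][:,:,::-1]); print(n,r["mtx"],r["world_from_camera"].round(3), [k for k in r])
o=bot.get_obs(); print(o['eef_pos'],o['tool_rot'],o['t'])
E
```

```text
pics
scene [[372.98191201   0.         309.04550483]
 [  0.         372.98191201 197.46867624]
 [  0.           0.           1.        ]] [[-0.774 -0.485  0.406  0.915]
 [ 0.633 -0.592  0.499  0.577]
 [-0.002  0.644  0.765  0.806]
 [ 0.     0.     0.     1.   ]] ['color', 'mtx', 'world_from_camera']
top [[416.98273333   0.         322.32551944]
 [  0.         416.98273333 196.44814242]
 [  0.           0.           1.        ]] [[ 0.029  0.987 -0.159  0.307]
 [-0.999  0.033  0.026  0.101]
 [ 0.031  0.158  0.987  1.243]
 [ 0.     0.     0.     1.   ]] ['color', 'mtx', 'world_from_camera']
[ 0.26127523 -0.62182276  0.24442815] [-8.01011498e-04  9.80284609e-01  1.97588957e-01 -2.17189990e-04] 0.1
```

View pics/top0.png

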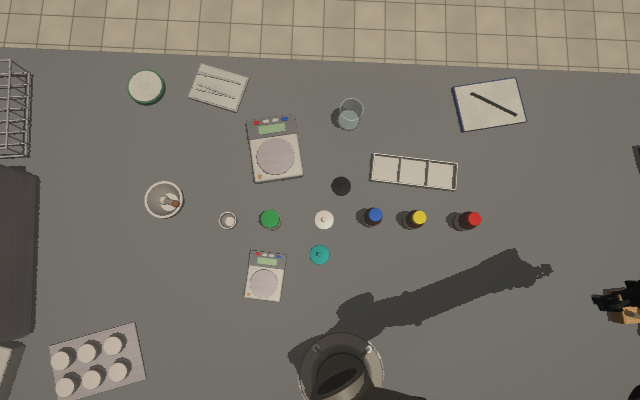

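View pics/scene0.png

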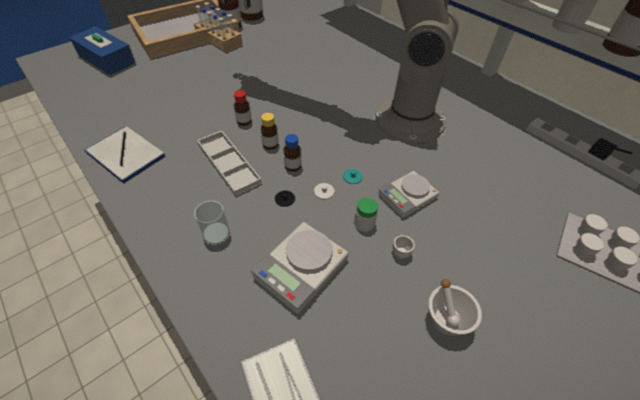

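The top view shows the large balance at (275,150) and the tray at (413,171). The balance is on the tray's left (+y) side. In the top view, objects are at: crucible (228,220), jar (270,219), white lid (324,220), blue (375,215), yellow (419,218), red (474,219).

```bash
cat > h.py <<'E'
import numpy as np, cv2
from station import bot
def ray(cam,uv,z):
    M=cam["mtx"];T=cam["world_from_camera"]
    d=np.linalg.solve(M,[uv[0],uv[1],1.]); d=T[:3,:3]@[d[0],-d[1],-d[2]]; o=T[:3,3]
    return o+d*(z-o[2])/d[2]
def blob(cam,rng,box):
    """largest blob in HSV range inside box (u0,v0,u1,v1): centre, min-area rect"""
    h=cv2.cvtColor(cam["color"],cv2.COLOR_RGB2HSV); m=cv2.inRange(h,np.array(rng[0]),np.array(rng[1]))
    k=np.zeros_like(m); u0,v0,u1,v1=box; k[v0:v1,u0:u1]=m[v0:v1,u0:u1]
    c=max(cv2.findContours(k,cv2.RETR_EXTERNAL,cv2.CHAIN_APPROX_NONE)[0],key=cv2.contourArea)
    return cv2.minAreaRect(cv2.convexHull(c)),c
GREEN=((50,100,40),(80,255,255));BLUE=((105,120,60),(130,255,255));YEL=((20,120,100),(35,255,255));RED=((0,150,90),(8,255,255));WHITE=((0,0,135),(180,60,255))
def rel(p):
    """world target -> shift in tool x,y,z"""
    o=bot.get_obs(); w,x,y,z=o["tool_rot"]
    from scipy.spatial.transform import Rotation as R
    r=R.from_quat([x,y,z,w]); return r.inv().apply(np.array(p)-o["eef_pos"])
E
cat > m.py <<'E'
from h import *
t=bot.read_camera("top"); s=bot.read_camera("scene")
L=[("jar",GREEN,.078,(255,200,290,235),(350,190,385,220)),("blue",BLUE,.112,(355,200,390,230),(275,130,305,150)),("yellow",YEL,.112,(405,205,432,235),(255,108,280,128)),("red",RED,.112,(455,205,490,235),(230,85,255,106))]
for n,c,z,b,b2 in L:
    (r,_),(q,_)=blob(t,c,b),blob(s,c,b2)
    print(n,r[0],np.round(r[1],1),ray(t,r[0],z).round(3),"scene",np.round(q[0]),ray(s,q[0],z-.01).round(3))
for n,z,b in [("lid",.005,(310,205,340,235)),("cruc",.045,(215,208,242,234)),("tray",.024,(362,148,465,195)),("pan/bal",.05,(243,110,306,188))]:
    r,c=blob(t,WHITE,b); print(n,np.round(r[0],1),np.round(r[1],1),r[2].__round__(1),ray(t,r[0],z).round(3),[ray(t,p,z)[:2].round(3).tolist() for p in cv2.boxPoints(r)])
for n,z,b in [("lid",.005,(310,180,338,200)),("cruc",.045,(390,233,418,262))]:
    r,c=blob(s,WHITE,b); print("scene",n,np.round(r[0],1),ray(s,r[0],z).round(3))
i=cv2.cvtColor(t["color"][100:280,210:490],cv2.COLOR_RGB2BGR)
cv2.imwrite("pics/crop.png",cv2.resize(i,(784,504),interpolation=cv2.INTER_CUBIC))
E
python3 m.py
```

```text
jar (269.5000305175781, 218.50003051757812) [17. 17.] [0.428 0.216 0.078] scene [368. 207.] [0.429 0.215 0.068]
blue (375.0000305175781, 214.50003051757812) [13.  12.5] [ 0.444 -0.075  0.112] scene [291. 140.] [ 0.448 -0.077  0.102]
yellow (419.0000305175781, 217.0) [12.7 12.7] [ 0.441 -0.196  0.112] scene [267. 117.] [ 0.439 -0.207  0.102]
red (474.0, 218.5) [13. 12.] [ 0.442 -0.349  0.112] scene [240.  94.] [ 0.438 -0.362  0.102]
lid [323.5 219.5] [19. 19.] 90.0 [0.437 0.063 0.005] [[0.465, 0.092], [0.467, 0.035], [0.41, 0.034], [0.408, 0.09]]
cruc [226.8 219.8] [16.3 17. ] 45.0 [0.423 0.341 0.045] [[0.422, 0.375], [0.457, 0.343], [0.425, 0.308], [0.39, 0.34]]
tray [414.9 171.1] [86.  27.6] 6.8 [ 0.591 -0.208  0.024] [[0.56, -0.074], [0.644, -0.083], [0.622, -0.343], [0.537, -0.331]]
pan/bal [275.9 157.2] [42.3 48.6] 81.9 [0.611 0.209 0.05 ] [[0.661, 0.291], [0.688, 0.15], [0.562, 0.128], [0.536, 0.267]]
scene lid [323.7 190.1] [0.44  0.061 0.005]
scene cruc [403.8 243.3] [0.426 0.338 0.045]
```

View pics/crop.png

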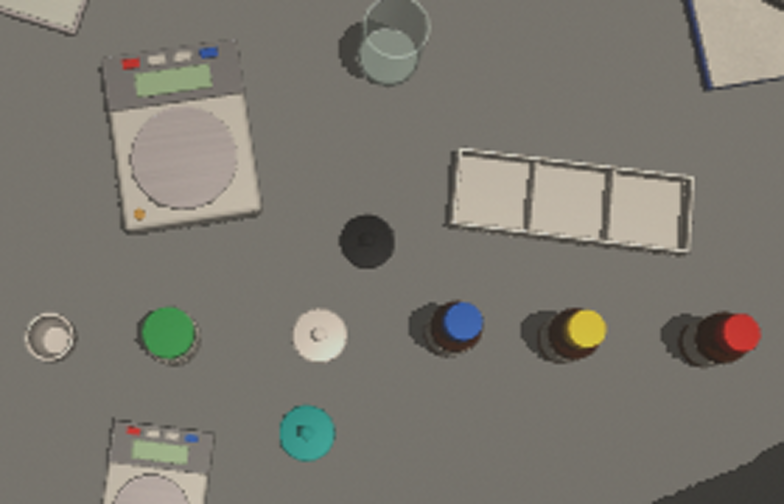

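The crop shows the tray divided into three, yawed about -5°, and the large balance with its pan centre at crop (184,157). The white lid is at (320,335), with black and turquoise decoys near it. First I'll turn the tool so it closes across the tray row.

```bash
python3 -m inch '[[0,0,0,-8.5],[0,0,0,-8.5],[0,0,0,-8.5],[0,0,0,-8.5],[0,0,0,-8.5],[0,0,0,-8.5],[0,0,0,-8.5],[0,0,0,-2.5],[0,0,0,0]]' 0.0854 40; python3 - <<'E'
from h import *
print(rel([.442,-.352,.244]).round(3))
t=bot.read_camera("top");s=bot.read_camera("scene")
print("pan",ray(t,(275.7,156.1),.055).round(3),ray(s,(309,252),.055).round(3))
i=cv2.cvtColor(s["color"][75:305,190:350],cv2.COLOR_RGB2BGR)
cv2.imwrite("pics/sc.png",cv2.resize(i,None,fx=2.6,fy=2.6,interpolation=cv2.INTER_CUBIC))
E
```

```text
t: 1.1
eef_pos: [0.2613, -0.6222, 0.245]
tool_rot: [-0.0, 0.739, 0.674, 0.0]
contact_force: [-0.8, -0.9, 0.3]
gripper_width: 1.004
grasp_force: 0.0
[0.286 0.155 0.001]
pan [0.613 0.209 0.055] [0.622 0.217 0.055]
```

View pics/sc.png

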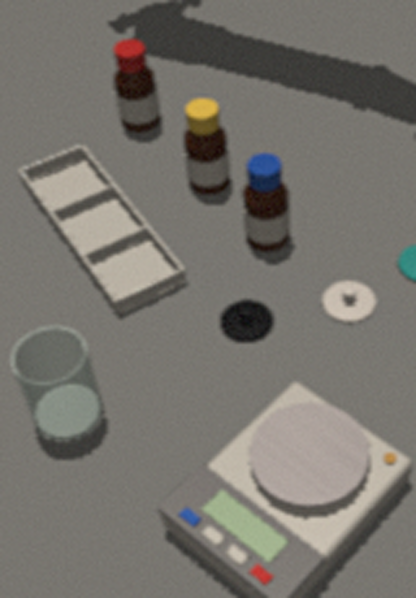

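This view shows the tray rim corners at crop (22,172), (82,147), (185,273) and (121,300). The pan is at (309,451), and the cap tops are at red (130,47) and blue (265,163). I'll cross-check these against the top view.

```bash
python3 - <<'E'
from h import *
s=bot.read_camera("scene");t=bot.read_camera("top")
f=lambda u,v,z:ray(s,(190+u/2.6,75+v/2.6),z)[:2].round(3)
for n,a in dict(red=(130,47,.112),yel=(203,107,.112),blue=(265,163,.112),pan=(309,451,.055)).items(): print(n,f(*a))
c=np.array([f(u,v,.024) for u,v in((22,172),(82,147),(185,273),(121,300))]);print(c.tolist(),c.mean(0))
c=np.array([ray(t,(210+u/2.8,100+v/2.8),.024)[:2] for u,v in((459,149),(693,177),(689,252),(448,227))]);print(c.round(3).tolist(),c.mean(0))
E
python3 -m inch '[[0.04,0.02,0,0],[0.04,0.02,0,0],[0.04,0.02,0,0],[0.04,0.02,0,0],[0.04,0.02,0,0],[0.04,0.02,0,0],[0.04,0.025,0,0],[0.005,0.01,0,0],[0,0,0,0]]'
```

```text
red [ 0.442 -0.35 ]
yel [ 0.441 -0.197]
blue [ 0.445 -0.075]
pan [0.616 0.209]
[[0.622, -0.331], [0.542, -0.325], [0.564, -0.069], [0.64, -0.08]] [ 0.592   -0.20125]
[[0.641, -0.083], [0.62, -0.338], [0.537, -0.332], [0.555, -0.072]] [ 0.58821132 -0.20639094]
t: 2.2
eef_pos: [0.4438, -0.3508, 0.2456]
tool_rot: [0.0, 0.737, 0.676, 0.0]
contact_force: [-0.8, -1.1, 0.2]
gripper_width: 0.996
grasp_force: 0.0
```

```bash
python3 -m inch '[[0,0,0.04,0],[0,0,0.04,0],[0,0,0.04,0],[0,0,0.03,0],[0,0,0.02,0],[0,0,0.012,0],[0,0,0,0]]' && python3 -m inch '[[0,0,0,0],[0,0,0,0],[0,0,0,0],[0,0,0,0],[0,0,0,0],[0,0,0,0],[0,0,0,0],[0,0,0,0]]' 0.03 50
```

```text
t: 2.9
eef_pos: [0.4399, -0.3535, 0.0618]
tool_rot: [-0.001, 0.739, 0.673, -0.001]
contact_force: [0.3, 0.1, -0.1]
gripper_width: 0.997
grasp_force: 0.0
t: 3.7
eef_pos: [0.4426, -0.3534, 0.0651]
tool_rot: [0.001, 0.739, 0.674, 0.0]
contact_force: [-0.4, -0.2, 5.4]
gripper_width: 0.587
grasp_force: 50.8
```

```bash
python3 -m inch '[[0,0,-0.02,0],[0,0,-0.03,0],[0,0,-0.02,0],[0,0,0,0]]' && python3 - <<'E'
from h import *
o=bot.get_obs();print(rel([.583,-.288,o['eef_pos'][2]]).round(3))
E
```

```text
t: 4.1
eef_pos: [0.4436, -0.3538, 0.1368]
tool_rot: [0.003, 0.739, 0.674, 0.001]
contact_force: [0.4, -0.6, -2.9]
gripper_width: 0.584
grasp_force: 53.2
[0.078 0.133 0.   ]
```

```bash
python3 -m inch '[[0.012,0.02,0,0],[0.016,0.027,0,0],[0.016,0.027,0,0],[0.016,0.027,0,0],[0.012,0.022,0,0],[0.006,0.01,0,0],[0,0,0,0],[0,0,0,0]]' && python3 - <<'E'
from h import *
print(rel([.583,-.288,.066]).round(4))
t=bot.read_camera("top");cv2.imwrite("pics/a.png",cv2.resize(t["color"][120:240,340:500,::-1],None,fx=4,fy=4))
E
```

```text
t: 4.9
eef_pos: [0.5797, -0.2878, 0.1326]
tool_rot: [-0.001, 0.739, 0.674, -0.001]
contact_force: [-0.5, -0.2, -1.5]
gripper_width: 0.582
grasp_force: 53.1
[0.0001 0.0035 0.0665]
```

View pics/a.png

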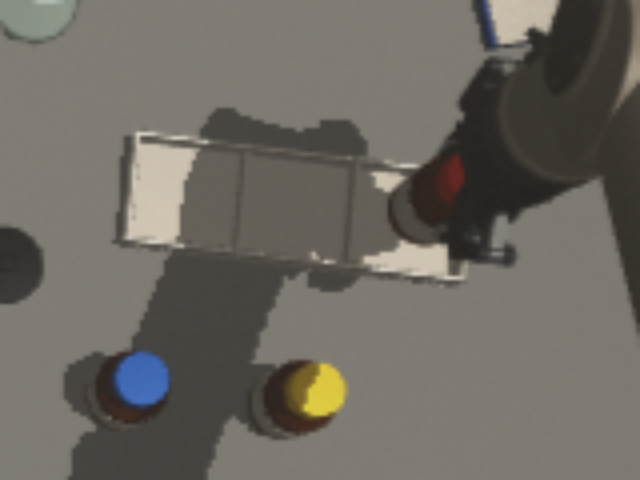

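The red bottle hangs over the far end compartment, at crop (430,195). I'll lower it, slowing near the floor.

```bash
python3 -m inch '[[0,0.003,0.02,0],[0,0,0.02,0],[0,0,0.015,0],[0,0,0.006,0],[0,0,0,0],[0,0,0,0]]' && python3 -m inch '[[0,0,0.002,0],[0,0,0,0]]'&& python3 -m inch '[[0,0,0.002,0],[0,0,0,0]]'
```

```text
t: 5.55
eef_pos: [0.5845, -0.2876, 0.073]
tool_rot: [0.0, 0.739, 0.674, 0.0]
contact_force: [0.6, -0.7, -2.4]
gripper_width: 0.59
grasp_force: 53.1
t: 5.75
eef_pos: [0.5846, -0.2874, 0.0709]
tool_rot: [0.0, 0.739, 0.674, 0.0]
contact_force: [-0.1, -0.1, -2.4]
gripper_width: 0.585
grasp_force: 53.1
t: 5.95
eef_pos: [0.5848, -0.2874, 0.0692]
tool_rot: [0.001, 0.738, 0.674, 0.0]
contact_force: [-0.9, 0.3, 3.3]
gripper_width: 0.58
grasp_force: 53.6
```

```bash
python3 -m inch '[[0,0,0,0],[0,0,0,0],[0,0,0,0],[0,0,0,0],[0,0,0,0]]' 0.0854 && python3 -m inch '[[0,0,-0.02,0],[0,0,-0.03,0],[0,0,-0.04,0],[0,0,-0.04,0],[0,0,0,0]]' && python3 - <<'E'
from h import *
print(rel([.4445,-.075,.2]).round(4))
E
```

```text
t: 6.45
eef_pos: [0.5842, -0.2872, 0.0683]
tool_rot: [-0.0, 0.739, 0.674, -0.0]
contact_force: [-0.7, 0.7, 0.3]
gripper_width: 1.001
grasp_force: 0.0
t: 6.95
eef_pos: [0.5877, -0.2883, 0.2049]
tool_rot: [0.005, 0.739, 0.674, 0.002]
contact_force: [0.7, 0.5, 0.2]
gripper_width: 1.001
grasp_force: 0.0
[ 0.1994 -0.1621  0.0026]
```

```bash
python3 -m inch '[[0.03,-0.025,0,0],[0.035,-0.03,0,0],[0.035,-0.03,0,0],[0.035,-0.03,0,0],[0.035,-0.03,0,0],[0.03,-0.017,0,0],[0,0,0,0],[0,0,0,0]]' && python3 - <<'E'
from h import *
print(rel([.4445,-.075,.062]).round(4))
t=bot.read_camera("top");r,_=blob(t,RED,(420,140,480,190));print(ray(t,r[0],.116))
E
```

```text
t: 7.75
eef_pos: [0.441, -0.0731, 0.1983]
tool_rot: [0.0, 0.738, 0.675, -0.0]
contact_force: [0.8, 0.4, 0.1]
gripper_width: 1.0
grasp_force: 0.0
[-0.0015  0.0036  0.1363]
[ 0.58360559 -0.28275486  0.116     ]
```

```bash
python3 -m inch '[[-0.001,0.003,0.04,0],[0,0,0.04,0],[0,0,0.03,0],[0,0,0.018,0],[0,0,0.008,0],[0,0,0,0]]' && python3 -m inch '[[0,0,0,0],[0,0,0,0],[0,0,0,0],[0,0,0,0],[0,0,0,0],[0,0,0,0],[0,0,0,0],[0,0,0,0]]' 0.03 50 && python3 -m inch '[[0,0,-0.02,0],[0,0,-0.03,0],[0,0,-0.02,0],[0,0,0,0]]' && python3 - <<'E'
from h import *
o=bot.get_obs();print(rel([.590,-.204,o['eef_pos'][2]]).round(3))
E
```

```text
t: 8.4
eef_pos: [0.4438, -0.0753, 0.0613]
tool_rot: [-0.001, 0.739, 0.674, -0.001]
contact_force: [0.6, 0.6, 0.5]
gripper_width: 1.0
grasp_force: 0.0
t: 9.2
eef_pos: [0.4451, -0.0749, 0.0637]
tool_rot: [0.001, 0.739, 0.674, 0.001]
contact_force: [-0.1, 1.1, 7.6]
gripper_width: 0.591
grasp_force: 50.5
t: 9.6
eef_pos: [0.446, -0.0749, 0.1351]
tool_rot: [0.003, 0.739, 0.674, 0.002]
contact_force: [1.4, 0.1, -2.6]
gripper_width: 0.589
grasp_force: 53.4
[-0.115  0.155  0.001]
```

```bash
python3 -m inch '[[0,0.02,0,0],[-0.016,0.026,0,0],[-0.022,0.026,0,0],[-0.022,0.026,0,0],[-0.022,0.026,0,0],[-0.02,0.02,0,0],[-0.013,0.011,0,0],[0,0,0,0],[0,0,0,0]]' && python3 - <<'E'
from h import *
print(rel([.590,-.204,.074]).round(4))
E
```

```text
t: 10.5
eef_pos: [0.5869, -0.2027, 0.1311]
tool_rot: [-0.001, 0.739, 0.674, -0.0]
contact_force: [-0.7, 0.1, -2.2]
gripper_width: 0.585
grasp_force: 53.4
[-0.001   0.0033  0.0571]
```

```bash
python3 -m inch '[[-0.001,0.003,0.02,0],[0,0,0.02,0],[0,0,0.012,0],[0,0,0.005,0],[0,0,0,0],[0,0,0,0]]' && python3 -m inch '[[0,0,0.002,0],[0,0,0,0]]'&& python3 -m inch '[[0,0,0.002,0],[0,0,0,0]]'
```

```text
t: 11.1
eef_pos: [0.5912, -0.2043, 0.076]
tool_rot: [0.0, 0.738, 0.674, 0.0]
contact_force: [0.8, -0.1, -2.1]
gripper_width: 0.586
grasp_force: 53.3
t: 11.3
eef_pos: [0.591, -0.2046, 0.0738]
tool_rot: [0.0, 0.739, 0.674, 0.0]
contact_force: [0.2, 1.0, -2.8]
gripper_width: 0.589
grasp_force: 53.3
t: 11.5
eef_pos: [0.5907, -0.2045, 0.0712]
tool_rot: [-0.0, 0.739, 0.674, -0.0]
contact_force: [0.0, -0.4, -1.9]
gripper_width: 0.588
grasp_force: 53.3
```

```bash
python3 -m inch '[[0,0,0.002,0],[0,0,0.001,0],[0,0,0,0]]'&& python3 -m inch '[[0,0,0.001,0],[0,0,0,0]]'
```

```text
t: 11.8
eef_pos: [0.5906, -0.2044, 0.068]
tool_rot: [-0.0, 0.738, 0.674, -0.0]
contact_force: [-0.2, 0.7, -2.1]
gripper_width: 0.584
grasp_force: 53.3
t: 12.0
eef_pos: [0.5908, -0.2045, 0.0678]
tool_rot: [0.0, 0.739, 0.674, -0.0]
contact_force: [-2.4, 0.0, 3.2]
gripper_width: 0.587
grasp_force: 53.8
```

```bash
python3 -m inch '[[0,0,0,0],[0,0,0,0],[0,0,0,0],[0,0,0,0],[0,0,0,0]]' 0.0854 && python3 -m inch '[[0,0,-0.02,0],[0,0,-0.03,0],[0,0,-0.04,0],[0,0,-0.04,0],[0,0,0,0]]' && python3 - <<'E'
from h import *
print(rel([.4285,.2155,.2]).round(4))
E
```

```text
t: 12.5
eef_pos: [0.5909, -0.2045, 0.0673]
tool_rot: [0.0, 0.739, 0.674, 0.0]
contact_force: [0.3, 0.5, -0.2]
gripper_width: 0.999
grasp_force: 0.0
t: 13.0
eef_pos: [0.5944, -0.205, 0.2036]
tool_rot: [0.005, 0.739, 0.674, 0.003]
contact_force: [0.5, 0.7, -0.8]
gripper_width: 1.004
grasp_force: 0.0
[ 0.4037 -0.2034  0.0007]
```

```bash
python3 -m inch '[[0.03,-0.015,0,0],[0.042,-0.021,0,0],[0.042,-0.021,0,0],[0.042,-0.021,0,0],[0.042,-0.021,0,0],[0.042,-0.021,0,0],[0.042,-0.021,0,0],[0.042,-0.021,0,0],[0.042,-0.021,0,0],[0.038,-0.02,0,0],[0,0,0,0],[0,0,0,0]]' && python3 - <<'E'
from h import *
print(rel([.4285,.2155,.073]).round(4))
t=bot.read_camera("top");cv2.imwrite("pics/b.png",cv2.resize(t["color"][130:260,210:490,::-1],None,fx=2.8,fy=2.8))
r,_=blob(t,BLUE,(380,140,430,190));print(ray(t,r[0],.116))
E
```

```text
t: 14.2
eef_pos: [0.4247, 0.2169, 0.197]
tool_rot: [-0.0, 0.738, 0.675, -0.0]
contact_force: [1.0, -0.7, -0.7]
gripper_width: 1.003
grasp_force: 0.0
[-0.001   0.0039  0.124 ]
[ 0.59009999 -0.20463103  0.116     ]
```

View pics/b.png

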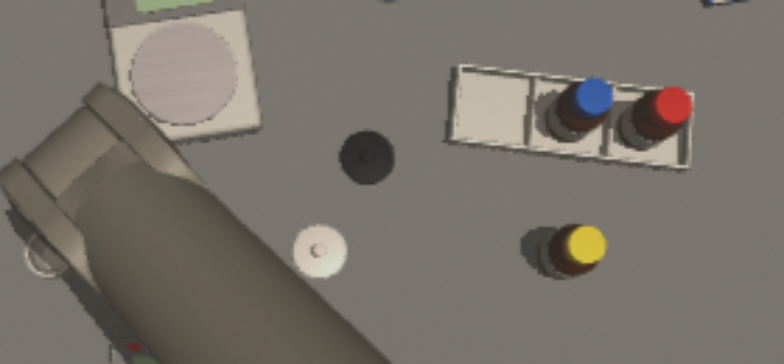

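Blue (590,97) and red (672,105) stand in the middle and far compartments. The near compartment is free. Next is the jar.

```bash
python3 -m inch '[[-0.001,0.004,0.04,0],[0,0,0.04,0],[0,0,0.025,0],[0,0,0.012,0],[0,0,0.006,0],[0,0,0,0],[0,0,0,0]]' && python3 -m inch '[[0,0,0,0],[0,0,0,0],[0,0,0,0],[0,0,0,0],[0,0,0,0],[0,0,0,0],[0,0,0,0],[0,0,0,0]]' 0.03 50 && python3 -m inch '[[0,0,-0.02,0],[0,0,-0.03,0],[0,0,-0.03,0],[0,0,0,0],[0,0,0,0]]' && python3 - <<'E'
from h import *
o=bot.get_obs();print(rel([.597,-.120,o['eef_pos'][2]]).round(3))
E
```

```text
t: 14.95
eef_pos: [0.4301, 0.2151, 0.0753]
tool_rot: [0.0, 0.739, 0.674, 0.001]
contact_force: [0.0, 0.5, -0.0]
gripper_width: 1.0
grasp_force: 0.0
t: 15.75
eef_pos: [0.4296, 0.2153, 0.0753]
tool_rot: [0.0, 0.738, 0.674, 0.001]
contact_force: [-1.9, 0.1, 8.8]
gripper_width: 0.585
grasp_force: 50.4
t: 16.25
eef_pos: [0.4294, 0.2148, 0.1547]
tool_rot: [0.0, 0.739, 0.674, 0.001]
contact_force: [-0.6, 0.4, -2.8]
gripper_width: 0.585
grasp_force: 52.9
[-0.318  0.197  0.   ]
```

```bash
python3 -m inch '[[-0.02,0.012,0,0],[-0.034,0.021,0,0],[-0.038,0.024,0,0],[-0.038,0.024,0,0],[-0.038,0.024,0,0],[-0.038,0.024,0,0],[-0.038,0.024,0,0],[-0.034,0.02,0,0],[-0.026,0.015,0,0],[-0.014,0.009,0,0],[0,0,0,0],[0,0,0,0]]' && python3 - <<'E'
from h import *
print(rel([.597,-.120,.083]).round(4))
E
```

```text
t: 17.45
eef_pos: [0.5957, -0.1178, 0.1534]
tool_rot: [-0.001, 0.738, 0.675, -0.0]
contact_force: [0.2, -0.6, -1.4]
gripper_width: 0.584
grasp_force: 52.8
[-0.0021  0.0017  0.0704]
```

```bash
python3 -m inch '[[-0.002,0.001,0.025,0],[0,0,0.025,0],[0,0,0.014,0],[0,0,0.006,0],[0,0,0,0],[0,0,0,0]]' && python3 -m inch '[[0,0,0.002,0],[0,0,0,0]]'&& python3 -m inch '[[0,0,0.001,0],[0,0,0,0]]'
```

```text
t: 18.05
eef_pos: [0.598, -0.1212, 0.0852]
tool_rot: [0.0, 0.738, 0.675, 0.001]
contact_force: [0.4, 0.6, -1.1]
gripper_width: 0.587
grasp_force: 52.9
t: 18.25
eef_pos: [0.5977, -0.1218, 0.0829]
tool_rot: [0.0, 0.739, 0.674, 0.0]
contact_force: [0.4, 0.1, -0.5]
gripper_width: 0.584
grasp_force: 52.9
t: 18.45
eef_pos: [0.5974, -0.1218, 0.0814]
tool_rot: [0.0, 0.739, 0.674, 0.0]
contact_force: [0.0, 0.5, -1.9]
gripper_width: 0.584
grasp_force: 52.9
```

Contact is expected near 0.0793.

```bash
python3 -m inch '[[0,0,0.001,0],[0,0,0.001,0],[0,0,0,0]]'&& python3 -m inch '[[0,0,0.001,0],[0,0,0,0]]'
```

```text
t: 18.75
eef_pos: [0.5974, -0.1218, 0.0795]
tool_rot: [0.0, 0.739, 0.674, -0.0]
contact_force: [-0.8, 0.4, 1.6]
gripper_width: 0.591
grasp_force: 53.0
t: 18.95
eef_pos: [0.5975, -0.1217, 0.0795]
tool_rot: [0.0, 0.739, 0.674, -0.0]
contact_force: [-4.3, -0.2, 9.8]
gripper_width: 0.581
grasp_force: 53.9
```

```bash
python3 -m inch '[[0,0,-0.001,0],[0,0,0,0],[0,0,0,0],[0,0,0,0],[0,0,0,0]]' 0.0854 && python3 -m inch '[[0,0,-0.02,0],[0,0,-0.03,0],[0,0,-0.04,0],[0,0,-0.02,0],[0,0,0,0]]' && python3 - <<'E'
from h import *
print(rel([.4245,.3395,.19]).round(4))
E
```

```text
t: 19.45
eef_pos: [0.5973, -0.1217, 0.0791]
tool_rot: [-0.0, 0.739, 0.674, -0.0]
contact_force: [0.2, -0.6, -0.9]
gripper_width: 0.997
grasp_force: 0.0
t: 19.95
eef_pos: [0.5995, -0.1218, 0.1929]
tool_rot: [0.003, 0.739, 0.674, 0.002]
contact_force: [-0.2, 0.5, -0.7]
gripper_width: 0.999
grasp_force: 0.0
[ 0.4435 -0.2162  0.0013]
```

```bash
python3 -m inch '[[0.03,-0.015,0,0],[0.046,-0.0225,0,0],[0.046,-0.0225,0,0],[0.046,-0.0225,0,0],[0.046,-0.0225,0,0],[0.046,-0.0225,0,0],[0.046,-0.0225,0,0],[0.046,-0.0225,0,0],[0.046,-0.0225,0,0],[0.046,-0.0225,0,0],[0,0,0,0],[0,0,0,0]]' && python3 - <<'E'
from h import *
print(rel([.4245,.3395,.036]).round(4))
t=bot.read_camera("top");r,_=blob(t,GREEN,(360,140,400,190));print(ray(t,r[0],.082))
E
```

```text
t: 21.15
eef_pos: [0.4235, 0.331, 0.1883]
tool_rot: [-0.0, 0.737, 0.676, -0.001]
contact_force: [-0.4, -0.6, -1.2]
gripper_width: 0.995
grasp_force: 0.0
[0.0086 0.0004 0.1523]
[ 0.59521795 -0.11979524  0.082     ]
```

```bash
python3 -m inch '[[0.008,0,0.04,0],[0,0,0.04,0],[0,0,0.035,0],[0,0,0.02,0],[0,0,0.012,0],[0,0,0.005,0],[0,0,0,0],[0,0,0,0]]' && python3 -m inch '[[0,0,0,0],[0,0,0,0],[0,0,0,0],[0,0,0,0],[0,0,0,0],[0,0,0,0],[0,0,0,0],[0,0,0,0]]' 0.03 30 && python3 -m inch '[[0,0,-0.02,0],[0,0,-0.03,0],[0,0,-0.04,0],[0,0,0,0],[0,0,0,0]]' && python3 - <<'E'
from h import *
o=bot.get_obs();print(rel([.6145,.209,o['eef_pos'][2]]).round(3))
E
```

```text
t: 22.0
eef_pos: [0.4264, 0.3382, 0.0383]
tool_rot: [0.0, 0.739, 0.674, 0.001]
contact_force: [0.6, 0.7, 0.4]
gripper_width: 0.999
grasp_force: 0.0
t: 22.8
eef_pos: [0.426, 0.3383, 0.0382]
tool_rot: [0.0, 0.738, 0.674, 0.001]
contact_force: [-0.4, -1.8, 4.8]
gripper_width: 0.568
grasp_force: 30.5
t: 23.3
eef_pos: [0.4261, 0.3382, 0.1281]
tool_rot: [0.0, 0.739, 0.674, 0.001]
contact_force: [-0.2, -0.1, -0.8]
gripper_width: 0.566
grasp_force: 31.8
[-0.111  0.199  0.   ]
```

```bash
python3 -m inch '[[-0.01,0.018,0,0],[-0.017,0.03,0,0],[-0.019,0.034,0,0],[-0.019,0.034,0,0],[-0.019,0.034,0,0],[-0.014,0.026,0,0],[-0.009,0.016,0,0],[-0.004,0.007,0,0],[0,0,0,0],[0,0,0,0]]' && python3 - <<'E'
from h import *
print(rel([.6145,.209,.0957]).round(4))
E
```

```text
t: 24.3
eef_pos: [0.6121, 0.211, 0.127]
tool_rot: [-0.001, 0.738, 0.675, -0.0]
contact_force: [-0.6, 0.5, -1.0]
gripper_width: 0.567
grasp_force: 31.8
[-0.0018  0.0026  0.0313]
```

```bash
python3 -m inch '[[-0.002,0.002,0.015,0],[0,0,0.01,0],[0,0,0.005,0],[0,0,0,0],[0,0,0,0]]' && python3 -m inch '[[0,0,0.001,0],[0,0,0,0]]' && python3 -m inch '[[0,0,0.001,0],[0,0,0,0]]'
```

```text
t: 24.8
eef_pos: [0.6154, 0.2074, 0.0972]
tool_rot: [-0.0, 0.738, 0.674, -0.0]
contact_force: [0.1, 1.1, 0.5]
gripper_width: 0.57
grasp_force: 31.8
t: 25.0
eef_pos: [0.6158, 0.2073, 0.0966]
tool_rot: [0.0, 0.739, 0.674, 0.0]
contact_force: [-0.5, -0.3, -0.5]
gripper_width: 0.567
grasp_force: 31.8
t: 25.2
eef_pos: [0.6156, 0.2072, 0.0953]
tool_rot: [0.0, 0.739, 0.674, 0.0]
contact_force: [-0.1, 0.5, -1.7]
gripper_width: 0.567
grasp_force: 31.8
```

```bash
python3 -m inch '[[0,0,0.001,0],[0,0,0.001,0],[0,0,0,0]]' && python3 -m inch '[[0,0,0.001,0],[0,0,0,0]]'
```

```text
t: 25.5
eef_pos: [0.6156, 0.2073, 0.0933]
tool_rot: [0.0, 0.739, 0.674, 0.0]
contact_force: [-0.7, -0.4, -0.1]
gripper_width: 0.564
grasp_force: 31.8
t: 25.7
eef_pos: [0.6156, 0.2073, 0.0933]
tool_rot: [0.0, 0.739, 0.674, 0.0]
contact_force: [-2.8, -1.1, 7.3]
gripper_width: 0.565
grasp_force: 32.5
```

```bash
python3 -m inch '[[0,0,-0.001,0],[0,0,0,0],[0,0,0,0],[0,0,0,0],[0,0,0,0]]' 0.0854 && python3 -m inch '[[0,0,-0.02,0],[0,0,-0.03,0],[0,0,-0.03,0],[0,0,0,0],[0,0,0,0]]' && python3 - <<'E'
from h import *
print(rel([.4385,.062,.17]).round(4))
E
```

```text
t: 26.2
eef_pos: [0.6155, 0.2072, 0.0931]
tool_rot: [-0.0, 0.739, 0.674, -0.0]
contact_force: [-0.1, -0.7, 0.5]
gripper_width: 1.001
grasp_force: 0.0
t: 26.7
eef_pos: [0.6159, 0.2073, 0.1739]
tool_rot: [0.0, 0.739, 0.674, 0.001]
contact_force: [-0.2, -0.5, 0.9]
gripper_width: 1.003
grasp_force: 0.0
[-0.1608 -0.1634  0.0036]
```

```bash
python3 -m inch '[[-0.025,-0.025,0,0],[-0.035,-0.035,0,0],[-0.035,-0.035,0,0],[-0.035,-0.035,0,0],[-0.025,-0.025,0,0],[-0.006,-0.008,0,0],[0,0,0,0],[0,0,0,0]]' 0.04 && python3 - <<'E'
from h import *
print(rel([.4385,.062,.021]).round(4))
t=bot.read_camera("top");s=bot.read_camera("scene")
cv2.imwrite("pics/c.png",np.hstack([cv2.resize(x[...,::-1],(390,390),interpolation=cv2.INTER_CUBIC) for x in(t["color"][120:250,230:360],s["color"][130:260,250:380])]))
E
```

```text
t: 27.5
eef_pos: [0.4396, 0.0625, 0.1733]
tool_rot: [-0.0, 0.738, 0.674, 0.001]
contact_force: [0.5, 0.2, -0.2]
gripper_width: 0.47
grasp_force: 0.0
[-0.0007 -0.0011  0.1523]
```

View pics/c.png

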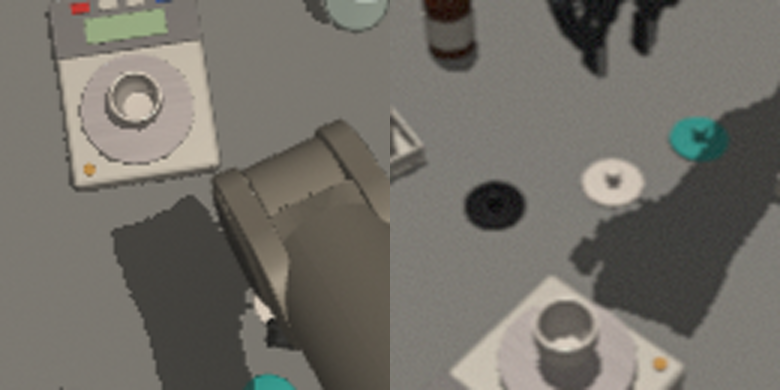

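The crucible stands in the middle of the pan, at left (134,98). The lid still lies at right (612,182), with the gripper above it. Descending to the knob.

```bash
python3 -m inch '[[0,-0.001,0.04,0],[0,0,0.04,0],[0,0,0.035,0],[0,0,0.02,0],[0,0,0.01,0],[0,0,0.004,0],[0,0,0,0],[0,0,0,0]]' && python3 - <<'E'
from h import *
print(rel([.4385,.062,.0215]).round(4))
s=bot.read_camera("scene")
cv2.imwrite("pics/d.png",cv2.resize(s["color"][130:230,270:380,::-1],None,fx=5,fy=5,interpolation=cv2.INTER_CUBIC))
E
```

```text
t: 28.4
eef_pos: [0.4385, 0.0621, 0.0251]
tool_rot: [0.0, 0.739, 0.674, 0.001]
contact_force: [-0.4, 0.3, 1.0]
gripper_width: 0.468
grasp_force: 0.0
[-0.0001 -0.      0.0036]
```

View pics/d.png

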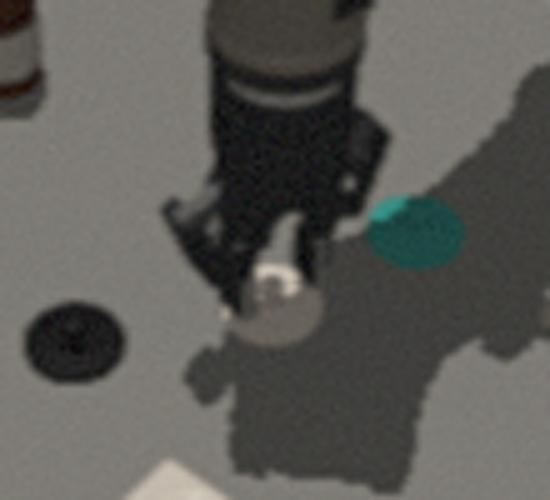

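The fingers straddle the knob at (275,275), clear of the decoys. Down a little and close.

```bash
python3 -m inch '[[0,0,0.003,0],[0,0,0,0],[0,0,0,0]]' && python3 -m inch '[[0,0,0,0],[0,0,0,0],[0,0,0,0],[0,0,0,0],[0,0,0,0],[0,0,0,0]]' 0.0 25 && python3 -m inch '[[0,0,-0.01,0],[0,0,-0.03,0],[0,0,-0.04,0],[0,0,-0.04,0],[0,0,-0.02,0],[0,0,0,0],[0,0,0,0]]' && python3 - <<'E'
from h import *
o=bot.get_obs();print(rel([.6156,.2073,o['eef_pos'][2]]).round(3))
E
```

```text
t: 28.75
eef_pos: [0.4378, 0.0617, 0.0215]
tool_rot: [0.0, 0.739, 0.674, 0.0]
contact_force: [0.5, 1.1, -0.7]
gripper_width: 0.47
grasp_force: 0.0
t: 29.35
eef_pos: [0.4377, 0.0617, 0.0214]
tool_rot: [0.0, 0.739, 0.674, 0.0]
contact_force: [-0.9, -0.7, 6.2]
gripper_width: 0.155
grasp_force: 24.5
t: 30.05
eef_pos: [0.4375, 0.0615, 0.1615]
tool_rot: [0.0, 0.739, 0.674, 0.0]
contact_force: [-0.4, 0.4, -0.9]
gripper_width: 0.157
grasp_force: 24.6
[0.161 0.164 0.   ]
```

```bash
python3 -m inch '[[0.015,0.015,0,0],[0.025,0.025,0,0],[0.03,0.03,0,0],[0.03,0.03,0,0],[0.028,0.029,0,0],[0.018,0.019,0,0],[0.01,0.011,0,0],[0.005,0.005,0,0],[0,0,0,0],[0,0,0,0]]' && python3 - <<'E'
from h import *
print(rel([.6156,.2073,.125]).round(4))
t=bot.read_camera("top");s=bot.read_camera("scene")
cv2.imwrite("pics/e.png",np.hstack([cv2.resize(x[...,::-1],(390,390),interpolation=cv2.INTER_CUBIC) for x in(t["color"][110:200,230:320],s["color"][190:280,260:350])]))
E
```

```text
t: 31.05
eef_pos: [0.6145, 0.2065, 0.1603]
tool_rot: [-0.0, 0.739, 0.674, -0.001]
contact_force: [-0.2, -1.1, -0.3]
gripper_width: 0.157
grasp_force: 24.6
[0.001  0.0011 0.0353]
```

View pics/e.png

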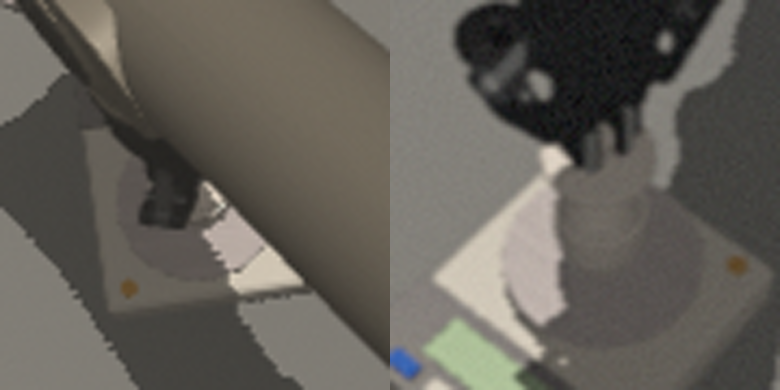

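In both views the lid hangs over the crucible, at right (605,165). I'll lower it; contact is expected at TCP z of about 0.1214.

```bash
python3 -m inch '[[0.001,0.001,0.015,0],[0,0,0.012,0],[0,0,0.006,0],[0,0,0,0],[0,0,0,0]]' && python3 -m inch '[[0,0,0.002,0],[0,0,0,0]]' && python3 -m inch '[[0,0,0.001,0],[0,0,0,0]]'
```

```text
t: 31.65
eef_pos: [0.6165, 0.2081, 0.128]
tool_rot: [-0.0, 0.739, 0.674, -0.0]
contact_force: [0.0, -0.1, 0.5]
gripper_width: 0.155
grasp_force: 24.6
t: 31.85
eef_pos: [0.6168, 0.2082, 0.1265]
tool_rot: [0.0, 0.739, 0.674, 0.0]
contact_force: [-0.6, 0.3, 0.1]
gripper_width: 0.159
grasp_force: 24.6
t: 32.05
eef_pos: [0.6167, 0.2081, 0.1254]
tool_rot: [0.0, 0.739, 0.674, 0.0]
contact_force: [0.1, 0.0, -0.3]
gripper_width: 0.153
grasp_force: 24.6
```

```bash
python3 -m inch '[[-0.001,-0.001,0.001,0],[0,0,0.001,0],[0,0,0.001,0],[0,0,0,0],[0,0,0,0]]' && python3 -m inch '[[0,0,0.001,0],[0,0,0,0]]'
```

```text
t: 32.55
eef_pos: [0.6156, 0.2072, 0.1223]
tool_rot: [-0.0, 0.739, 0.674, -0.0]
contact_force: [0.8, 0.1, 0.1]
gripper_width: 0.154
grasp_force: 24.6
t: 32.75
eef_pos: [0.6157, 0.2073, 0.1216]
tool_rot: [0.0, 0.739, 0.674, 0.0]
contact_force: [-0.6, 0.1, 2.2]
gripper_width: 0.155
grasp_force: 24.7
```

```bash
python3 - <<'E'
from h import *
s=bot.read_camera("scene")
cv2.imwrite("pics/f.png",cv2.resize(s["color"][190:290,260:360,::-1],None,fx=5,fy=5,interpolation=cv2.INTER_CUBIC))
E
```

```text
(no output)
```

View pics/f.png

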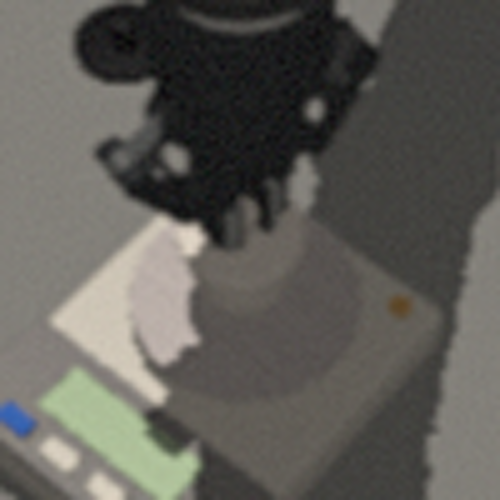

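The lid rests on the crucible rim, with its disc at about (250,245), and the force confirms contact. Release and withdraw.

```bash
python3 -m inch '[[0,0,0,0],[0,0,0,0],[0,0,0,0],[0,0,0,0],[0,0,0,0]]' 0.05 && python3 -m inch '[[0,0,-0.01,0],[0,0,-0.02,0],[0,0,-0.03,0],[0,0,-0.04,0],[0,0,0,0]]' && python3 -m inch '[[-0.04,-0.03,0,0],[-0.04,-0.03,0,0],[-0.04,-0.03,0,0],[-0.04,-0.03,0,0],[-0.04,-0.02,0,0],[0,0,0,0],[0,0,0,0]]' && python3 - <<'E'
from h import *
t=bot.read_camera("top");s=bot.read_camera("scene")
cv2.imwrite("pics/g.png",np.hstack([cv2.resize(x[...,::-1],(400,400),interpolation=cv2.INTER_CUBIC) for x in(t["color"][110:200,230:320],s["color"][180:300,250:370])]))
E
```

```text
t: 33.3
eef_pos: [0.6155, 0.2072, 0.1212]
tool_rot: [-0.0, 0.739, 0.674, -0.0]
contact_force: [0.1, -0.4, 0.2]
gripper_width: 0.587
grasp_force: 0.0
t: 33.8
eef_pos: [0.6183, 0.2093, 0.2282]
tool_rot: [0.002, 0.739, 0.674, 0.005]
contact_force: [1.1, 0.7, 1.4]
gripper_width: 0.585
grasp_force: 0.0
t: 34.5
eef_pos: [0.4581, 0.02, 0.222]
tool_rot: [0.001, 0.739, 0.673, 0.0]
contact_force: [0.4, 0.4, 0.5]
gripper_width: 0.582
grasp_force: 0.0
```

View pics/g.png

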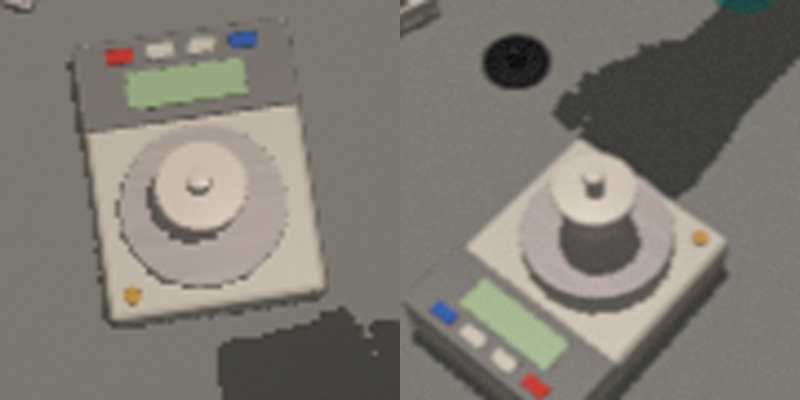

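The lid sits flat on the crucible, with its disc at left (200,185) and right (593,188). A quick numeric check of all five objects before handing in.

```bash
python3 - <<'E'
from h import *
t=bot.read_camera("top");s=bot.read_camera("scene")
print("lid",ray(t,(275,151.6),.105).round(4),ray(s,(307.9,236.4),.105).round(4))
for n,c,b,z in(("red",RED,(420,140,480,190),.116),("blue",BLUE,(390,140,430,190),.116),("jar",GREEN,(360,140,400,190),.082),("yel",YEL,(405,205,432,235),.112)): print(n,ray(t,blob(t,c,b)[0][0],z).round(3))
cv2.imwrite("pics/h.png",np.hstack([cv2.resize(x[...,::-1],(400,400),interpolation=cv2.INTER_CUBIC) for x in(t["color"][120:240,360:480],s["color"][60:210,180:330])]))
E
```

```text
lid [0.6135 0.2074 0.105 ] [0.6176 0.2078 0.105 ]
red [ 0.584 -0.283  0.116]
blue [ 0.589 -0.204  0.116]
jar [ 0.601 -0.127  0.082]
yel [ 0.441 -0.196  0.112]
```

View pics/h.png

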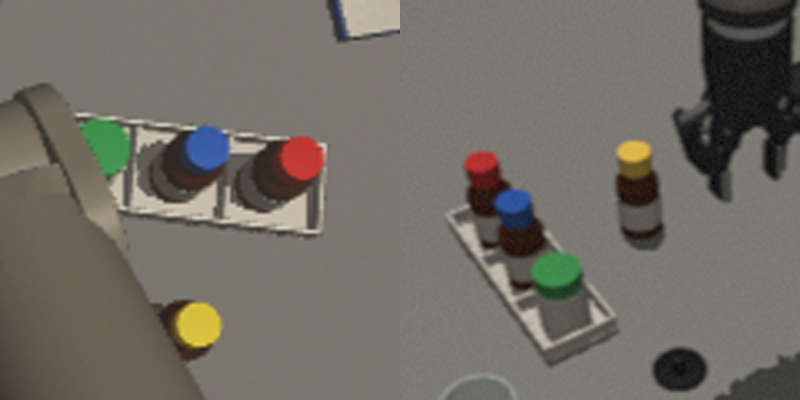

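Jar, blue and red stand upright in order from the balance end, at right (557,290), (520,240) and (487,200). The jar's (0.601,-0.127) reading is skewed because the arm partly hides its cap; the earlier clear look gave (0.595,-0.120). The yellow bottle has not moved.

```bash
python3 -c "
from station import bot
print(bot.hand_in())"
```

```text
the job is handed in; nothing more can be done
None
```

The job is done and handed in: the crucible stands mid-pan with its lid on, and the jar, blue bottle and red bottle stand in the tray in that order from the balance; hand-in returned no verdict, so my only evidence is the last camera checks, where all five were within tolerance.

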